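# Unhook a battery pack from its sprung charging cradle

### The job

Take the silver battery pack out of the blue charging cradle and lay it flat, without dropping it, in the middle of the green pad and lengthwise along it (either way round). Its red nose is caught under the red lip: draw the pack gently back against the sprung contact until you feel the spring take up and the nose comes free, tilt the nose up past the lip, and slip the tail out from under the black hood. Do not force the pack against the lip, the hood or the contact (keep below 15 N) and leave the motor, the wheel and the screwdriver where they lie.

Things in the scene. Friction and masses are not known exactly. Their poses are not given: they have to be found in the camera images.
- pack: silver battery pack, a block 135 (x) x 46 (y) x 24 (z) mm, 0.26 to 0.43 kg, red end = nose, black end = tail. Origin at its centre. x points from tail to nose, z up. Lies on the cradle's floor, in line with the cradle, to be gripped across its 46 mm width at mid-length, where both sides are open.
- cradle: fixed blue base plate 220 (x) x 100 (y) x 12 mm, origin at the centre of its underside, x from tail end to nose end; its top, z = 12 mm, is the floor the pack lies on. On it an aluminium end-frame, 62 mm wide, carries red lip, black hood and brass contact; its setting along x is up to 8 mm off the middle either way, shifts all three together (not the pack) and is NOT measured.
- lip_mid (a point): point on the base where the edge of the red lip over the nose would be at the frame's middle setting (cradle x = +55.5 mm; the lip runs from there to +84 mm). The point is at the lip's underside, 26.5 mm over the floor; its top is 30.5 mm over the floor. Cheeks under lip and hood stand 27 mm either side of the centre line.
- hood_mid (a point): the same for the edge of the black hood over the tail (cradle x = -70.5 mm; the hood runs from there to -98.5 mm), underside 31 mm over the floor, top 35 mm. Once the nose is free the tail is under the hood: there is room for a nose-up tilt of 0.2 to 0.33 rad about the tail; the pack must then go forward about 15 to 20 mm, its nose over the lip, before it can rise.
- contact_mid (a point): the same for the face of the brass spring contact in the hood (cradle x = -77.5 mm), 22 mm wide, 3 to 11 mm over the floor. The pack's tail starts 2 to 18 mm from it. It yields at 1 N, takes 2.5 N more per mm and meets a hard stop after 5 mm (13.5 N). The nose leaves the lip when it is pressed 2 mm (6 N). Sliding friction of the pack adds about 1 to 3 N.
- pad: fixed green pad, 180 (x) x 90 (y) x 8 (z) mm, origin at the centre of its underside, x along its length; its top is at z = 8 mm
- motor: bystander: small electric motor with yellow end, 50 x 36 x 36 mm, origin under its centre; leave alone
- wheel: bystander: black wheel lying flat, 52 mm across, 20 mm high, origin under its centre; leave alone
- driver: bystander: screwdriver, 170 mm long, lying along its x; leave alone
There are look-alikes about, which are no part of the job. There is more than one size of the pack; the one meant has the size given above.

How it is judged:
By the outcome, as a careful person would: the job done as asked, in the order asked, and still so for the second after the job is handed in, with the robot touching nothing.
It also fails if it takes over 58 s, if anything falls off the work surface, if the arm or the gripper's body presses on something with over 40 N, if the wrist force passes 120 N, or if a joint passes its speed limit or range.

### The arm

A 6-joint arm with a two-finger parallel gripper is mounted at the origin on the work surface. World frame = base frame: x ahead of the robot, y to its left, z up, the work surface at z = 0. Lengths are in mm, angles in rad, forces in N, time in s.
With the tool pointing down it reaches from about 400 to 925 mm from the base axis. Payload 12.5 kg.
Tool frame: the origin (TCP) lies midway between the tips of the shut fingers; the grasp point (between the pads) lies 19 mm behind it; z points along the fingers, y is the line along which they close (so a half turn about z gives the same grasp; the last joint's range is limited). The gripper opens to 95 mm and grips with 3 to 60 N. Pads are 20 mm wide; open, the fingers measure 119 mm over their backs; the gripper's body (75 mm by 180 mm) begins 59 mm behind the grasp point.
Start: joints at [-1.401, 0.491, 1.559, -0, 1.092, -0.106], TCP at [170.221, -601.391, 214.661] pointing down, gripper open.
Joint ranges: [-3.1, 3.1], [-0.84, 2.19], [0.05, 2.79], [-1.13, 4.28], [0.06, 2.93], [-2.69, 2.69]. Speed limits (rad/s): [2.22, 2.22, 2.79, 3.14, 3.14, 3.14].

### API

Orientations are given as [roll, pitch, yaw] about the fixed x, y, z axes, in that order (R = Rz(yaw) Ry(pitch) Rx(roll)).
In Python, from cell import readout, eyes, env gives the robot as it stands.
- The arm moves only by the tool move_arm, never from a script. Its argument "plan" is a list of rows, each a list of 3 entries, a list of its own where there are three numbers: the turn, a rotation vector about the tool's x, y, z in degrees, then the shift along the tool's x, y, z in m, then the gripper command: -1 is shut, 1 is fully open, values between are in proportion. In form: [[[ax, ay, az], [x, y, z], jaw], ...]. A call has 1 to 5 rows; each row is the pose to reach, as a shift and turn from the pose commanded when the call began, along the tool's axes at that moment; what a row does not reach only later rows make up. A row lasts 1/8 s, in which the tool goes at most 62.5 mm and 10.7 degrees, less where a joint would pass 70% of its speed; a pose out of reach is approached as far as the arm can. A call with a gripper value outside its range is refused whole. The fingers move at their own pace and stop on an object; the grip force is fixed at half the most. Time passes only in rows, so rows that repeat a pose let the fingers close. It gives the time, the measured TCP pose, the force, the opening and the grip force at its end, in the units of the state.
- readout.state(): the state, without advancing time (a new reading comes with each control period).
- eyes.read_camera(name): name is "scene" or "top" or "wrist"; returns a dict with "img" (480x640x3 uint8, red, green, blue), "K" (3x3 intrinsics, pixels), "dist" ([k1, k2, p1, p2, k3] as OpenCV has them; the pictures are not rectified), "extrinsics" (4x4, takes a point from camera to world coordinates). Camera axes: x right, y up, looking along -z (the intrinsics and any distortion apply to the point x, -y, -z); pixel columns grow to the right and rows downward; lengths in mm; the calibration is good to about 2 mm. A picture is of the moment at which its call begins. There is no depth.
- env.job_done(): hands the job in; it is judged then, once.
Trained networks look in a picture, given as the dict that the camera call returned (one of the last four; its "shot" number tells which), for a name from the list of things; names that differ only in an ending like _2 or _b are one class to them, and where a whole thing is asked for, a point or a joint stands for the part that bears it (a point fixed in the world has none). Each returns a list of dicts, best first, with "score" (0 to 1); they miss things now and then, are a little off and sometimes report something else, mostly with a low value. They report only what shows in the picture. A call takes as long as a camera call. They do not tell look-alikes from the thing itself.
- eyes.cut_out(picture, name): "mask" (480x640 bool, what is visible of it) and "uv" ([column, row] in pixels, amid what is visible of it).
The state is a dict: "t": time; "joints": joint angles; "qvel": joint speeds; "tau": joint torques, N m; "eef_pos": TCP position; "tcp_rot": TCP orientation; "ft_force": force on the tool from outside, world axes, zero at the start; "moment": the same for the moment, N m; "opening": opening from 0.0 (shut) to 1.0 (fully open); "grip_force": force on a finger pad.
Only numpy, scipy, OpenCV 4.12 (cv2) and the standard library are available. Lean on these libraries where they do the work, as an engineer would, in place of code of your own. Each camera call takes 0.05 s, during which the arm holds its last target. There are 200 camera calls.

## Working session

There is one attempt and no reset: what is moved stays moved. The work goes in short steps, Python scripts to look and compute and a tool call to move; the robot and the scene stay as the last step left them, time stands still between calls to the robot, and variables do not carry over. Pictures are saved under pics/ and viewed, at most 10 in all, crops included, and the job is handed in when it is done.

Besides the shell and the picture viewer there is one more tool, called as a command line: name --argument value ..., lists and objects as JSON in quotes. move_arm: Moves the arm, as the interface text tells. Its arguments: {"type":"object","properties":{"plan":{"type":"array","items":{"type":"array"}}},"required":["plan"]}

```bash
ls; mkdir -p pics
cat > h.py <<'E'
import numpy as np, cv2
from cell import readout, eyes, env
from scipy.spatial.transform import Rotation as R
def ray(p,uv):
    n=cv2.undistortPoints(np.array([[uv]],float),np.array(p["K"]),np.array(p["dist"]))[0,0]
    E=np.array(p["extrinsics"]); return E[:3,3],E[:3,:3]@np.array([n[0],-n[1],-1.])
def at(p,uv,z):
    o,d=ray(p,uv); return o+d*(z-o[2])/d[2]
def save(p,n): cv2.imwrite("pics/"+n,p["img"][:,:,::-1])
def rect(m):
    c=max(cv2.findContours(m.astype(np.uint8),0,2)[0],key=cv2.contourArea); return cv2.boxPoints(cv2.minAreaRect(c))
E
python3 - <<'E'
from h import *
for n in ["top","scene"]:
    p=eyes.read_camera(n); save(p,n+"1.png")
    for o,z in [("pack",36),("cradle",12),("pad",8),("motor",0),("wheel",0),("driver",0)]:
        for d in eyes.cut_out(p,o)[:4]:
            print(n,o,round(d["score"],2),np.round(d["uv"]),np.round(at(p,d["uv"],z)[:2]),d["mask"].sum(), np.round([at(p,c,z)[:2] for c in rect(d["mask"])]).tolist())
print(readout.state())
E
```

```text
pics
top pack 0.97 [384. 256.] [ 517. -184.] 765 [[461.0, -165.0], [578.0, -174.0], [575.0, -221.0], [458.0, -212.0]]
top pack 0.94 [452. 328.] [ 329. -364.] 1914 [[348.0, -258.0], [384.0, -454.0], [313.0, -468.0], [279.0, -271.0]]
top cradle 0.94 [379. 253.] [ 526. -172.] 2206 [[417.0, -136.0], [638.0, -150.0], [632.0, -252.0], [411.0, -237.0]]
top pad 0.58 [266. 255.] [517. 131.] 2232 [[441.0, 206.0], [614.0, 154.0], [587.0, 67.0], [415.0, 119.0]]
top motor 0.6 [301. 156.] [787.  40.] 266 [[801.0, 69.0], [824.0, 41.0], [775.0, 2.0], [752.0, 30.0]]
top wheel 0.76 [171. 253.] [518. 388.] 282 [[540.0, 409.0], [541.0, 359.0], [492.0, 358.0], [492.0, 407.0]]
top driver 0.6 [453. 241.] [ 561. -380.] 364 [[647.0, -359.0], [650.0, -387.0], [507.0, -398.0], [505.0, -370.0]]
scene pack 0.84 [149. 202.] [ 359. -360.] 2368 [[317.0, -472.0], [274.0, -273.0], [406.0, -254.0], [442.0, -438.0]]
scene pack 0.67 [255. 329.] [ 808. -137.] 4738 [[818.0, -236.0], [715.0, -230.0], [794.0, -30.0], [886.0, -52.0]]
scene pack 0.59 [223. 231.] [ 505. -194.] 661 [[563.0, -216.0], [449.0, -213.0], [468.0, -16
[... 781 characters left out ...]
3.0, -371.0], [591.0, -361.0]]
{'t': 0.7, 'joints': array([-1.40057930e+00,  4.90901962e-01,  1.55890332e+00,  1.38519687e-05,
        1.09170903e+00, -1.05558905e-01]), 'qvel': array([-0.00054396, -0.00066445,  0.00237115,  0.00145608,  0.0006708 ,
       -0.00115874]), 'tau': array([-7.94932248e-06, -6.12326932e+01, -2.58393520e+01,  6.94160792e-02,
        4.44620464e-02,  2.71198829e-06]), 'eef_pos': array([ 170.23566759, -601.38338559,  214.6585797 ]), 'tcp_rot': array([ 3.14151345e+00, -3.97034793e-06,  2.75769544e-01]), 'ft_force': array([-0.21943467, -1.2171583 ,  1.23019217]), 'moment': array([-0.01306227, -0.02976892,  0.00153333]), 'grip_force': 0.0, 'opening': 1.0018167939260458}
```

Run:
```python
import cv2
a=cv2.imread("pics/top1.png");b=cv2.imread("pics/scene1.png")
a=cv2.resize(a[120:400,140:520],None,fx=2,fy=2,interpolation=2)
cv2.imwrite("pics/v1.png",a)
cv2.imwrite("pics/v2.png",cv2.resize(b[170:420,90:440],None,fx=2.2,fy=2.2,interpolation=2))
```

```text
(no output)
```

View pics/v1.png

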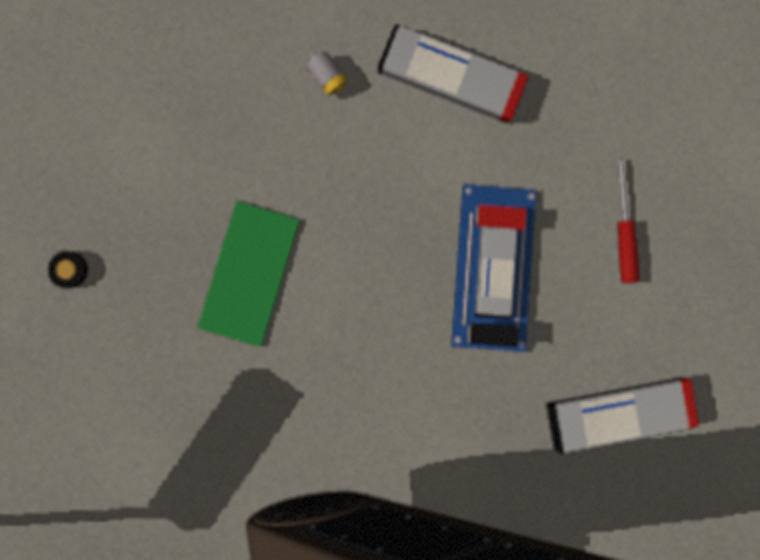

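View pics/v2.png

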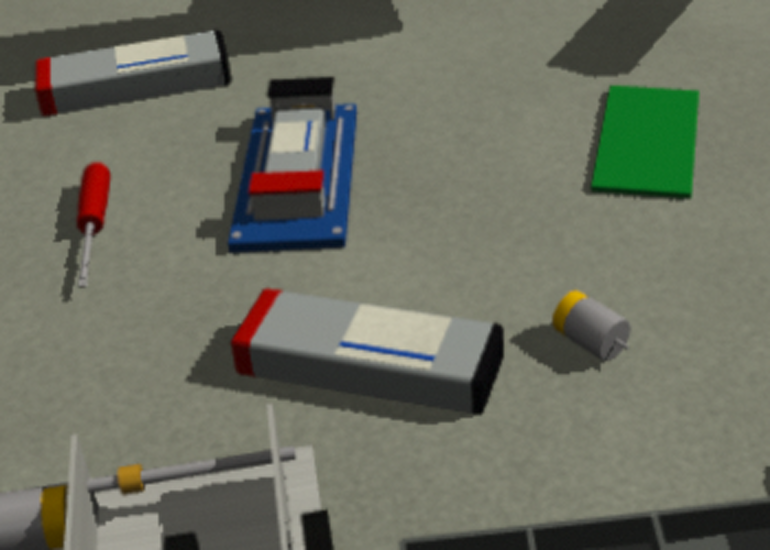

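The top view shows the small pack in the blue cradle, with the red lip at world +x and the black hood at -x. The two large packs (v1 around 455,75 and 620,415) are look-alikes. The green pad is at v1 (250,275). I'll move over the cradle for a closer look.

move_arm --plan '[[[0, 0, 19.4], [0.454, -0.294, -0.06], 1], [[0, 0, 19.4], [0.454, -0.294, -0.06], 1], [[0, 0, 19.4], [0.454, -0.294, -0.06], 1], [[0, 0, 19.4], [0.454, -0.294, -0.06], 1], [[0, 0, 19.4], [0.454, -0.294, -0.06], 1]]'

```text
t: 1.32
eef_pos: [376.2, -366.4, 249.6]
tcp_rot: [3.141, -0.0, -0.063]
ft_force: [-0.2, 0.1, 0.4]
opening: 0.999
grip_force: 0.0
```

move_arm --plan '[[[0, 0, 0], [0.135, -0.178, -0.02], 1], [[0, 0, 0], [0.135, -0.178, -0.02], 1], [[0, 0, 0], [0.135, -0.178, -0.02], 1], [[0, 0, 0], [0.135, -0.178, -0.02], 1], [[0, 0, 0], [0.135, -0.178, -0.02], 1]]'

```text
t: 1.95
eef_pos: [522.2, -196.9, 269.2]
tcp_rot: [3.141, -0.0, -0.059]
ft_force: [-1.3, -0.4, -0.0]
opening: 1.001
grip_force: 0.0
```

Run:
```python
from h import *
p=eyes.read_camera("wrist"); save(p,"w1.png")
print(readout.state()["eef_pos"],readout.state()["tcp_rot"],readout.state()["ft_force"]); print(np.round(p["extrinsics"],2).tolist())
for o,z in [("pack",36),("cradle",12)]:
  for d in eyes.cut_out(p,o)[:2]:
    print(o,d["score"],d["uv"],[np.round(c).tolist() for c in rect(d["mask"])], np.round([at(p,c,z)[:2] for c in rect(d["mask"])],1).tolist())
```

```text
[ 521.29052588 -198.02939925  268.9808443 ] [ 3.14146418e+00  1.41490063e-04 -6.06650214e-02] [-0.44755927 -0.85834535 -0.64418357]
[[-0.06, 0.96, 0.27, 596.66], [-1.0, -0.06, -0.01, -201.82], [0.0, -0.27, 0.96, 437.97], [0.0, 0.0, 0.0, 1.0]]
pack 0.88 [325.8, 211.1] [[302.0, 159.0], [344.0, 159.0], [344.0, 261.0], [302.0, 261.0]] [[574.4, -175.5], [571.8, -220.9], [455.3, -215.6], [458.2, -166.7]]
pack 0.61 [320.1, 5.2] [[291.0, 0.0], [335.0, 0.0], [335.0, 13.0], [291.0, 13.0]] [[724.6, -176.5], [722.1, -218.9], [711.1, -218.3], [713.6, -175.5]]
cradle 0.75 [302.0, 177.4] [[276.0, 293.0], [278.0, 102.0], [368.0, 103.0], [366.0, 294.0]] [[409.6, -127.8], [635.7, -152.4], [628.7, -251.2], [401.2, -241.8]]
```

View pics/w1.png

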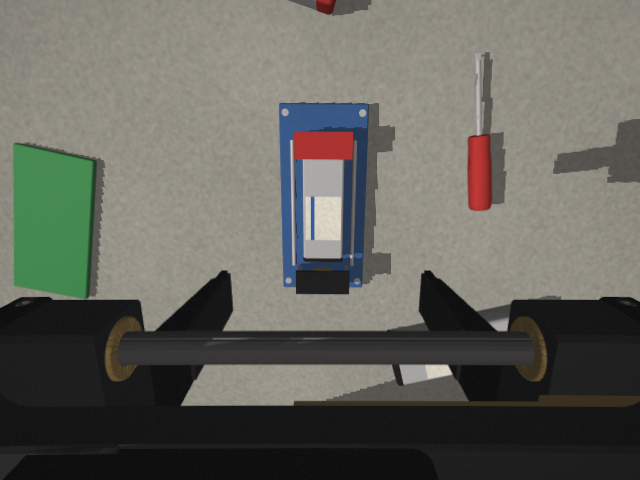

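Run:
```python
from h import *
im=cv2.imread("pics/w1.png")
cv2.imwrite("pics/w1c.png",cv2.resize(im[90:305,260:390],None,fx=2.75*1,fy=2.75,interpolation=2))
hsv=cv2.cvtColor(im,cv2.COLOR_BGR2HSV)
blue=((hsv[...,0]>100)&(hsv[...,0]<125)&(hsv[...,1]>150)).astype(np.uint8)
p=eyes.read_camera("wrist")
c=max(cv2.findContours(cv2.morphologyEx(blue,cv2.MORPH_CLOSE,np.ones((25,25))),0,2)[0],key=cv2.contourArea)
h=cv2.approxPolyDP(cv2.convexHull(c),6,True)[:,0]
W=np.array([at(p,u,12)[:2] for u in h]); print(h.tolist(),np.round(W,1).tolist())
ctr=cv2.minAreaRect(W.astype(np.float32)); print(ctr)
for n,u,z in [("lip l",(294,158),42.5),("lip r",(353,158),42.5),("lipfar",(323,132),42.5),("hood l",(297,270),47),("hood r",(349,270),47),("tail l",(304,258),36),("tail r",(341,258),36),("side l",(302.5,210),36),("side r",(343.5,210),36),("sl2",(304,165),36),("sr2",(344,165),36),("railL",(294,210),16),("railR",(354,210),16)]:
  print(n,np.round(at(p,u,z),1))
```

```text
[[313, 198], [311, 238]] [[525.7, -185.8], [477.0, -179.9]]
((501.3406982421875, -182.8609619140625), (49.042877197265625, 0.0), 173.04421997070312)
lip l [ 574.6 -170.1   42.5]
lip r [ 570.7 -232.6   42.5]
lipfar [ 599.1 -202.5   42.5]
hood l [ 449.8 -163.2   47. ]
hood r [ 446.1 -222.5   47. ]
tail l [ 460.1 -171.4   36. ]
tail r [ 457.3 -214.4   36. ]
side l [ 516.8 -174.1   36. ]
side r [ 513.9 -220.1   36. ]
sl2 [ 566.2 -179.7   36. ]
sr2 [ 563.5 -223.    36. ]
railL [ 513.5 -162.6   16. ]
railR [ 509.1 -233.2   16. ]
```

View pics/w1c.png

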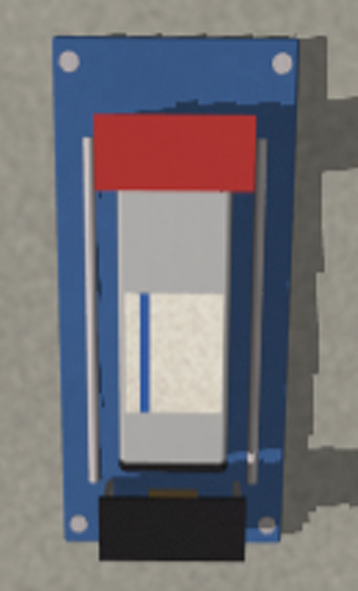

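The crop shows the pack's black tail edge about 15 mm short of the brass contact and the hood edge. Low rails run about 35 mm either side of the centre line. I'll grip at the pack's middle, about (523.5, -197.5).

move_arm --plan '[[[0, 0, 0], [0.002, 0, 0.062], 1], [[0, 0, 0], [0.002, 0, 0.12], 1], [[0, 0, 0], [0.002, 0, 0.18], 1], [[0, 0, 0], [0.002, 0, 0.235], 1], [[0, 0, 0], [0.002, 0, 0.235], 1]]'

```text
t: 2.78
eef_pos: [520.8, -199.1, 31.2]
tcp_rot: [-3.139, 0.006, -0.064]
ft_force: [0.7, -0.1, 1.0]
opening: 0.999
grip_force: 0.0
```

Run:
```python
from h import *
p=eyes.read_camera("wrist"); save(p,"w2.png")
s=readout.state(); print(s["eef_pos"],s["tcp_rot"],s["ft_force"])
for o,z in [("pack",36)]:
  for d in eyes.cut_out(p,o)[:1]:
    print(o,d["score"],d["uv"],[np.round(c).tolist() for c in rect(d["mask"])], np.round([at(p,c,z)[:2] for c in rect(d["mask"])],1).tolist())
```

```text
[ 522.22959714 -199.57349424   33.76905773] [-3.14061125e+00  2.46004895e-03 -6.41726486e-02] [ 0.27721888  0.15438045 -0.28351214]
pack 0.58 [315.8, 277.4] [[262.0, 331.0], [264.0, 188.0], [364.0, 189.0], [362.0, 332.0]] [[503.0, -166.6], [574.7, -175.5], [571.2, -220.4], [499.1, -216.9]]
```

View pics/w2.png

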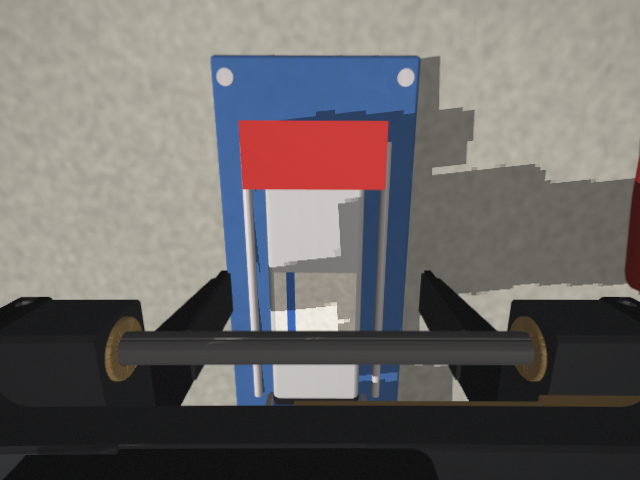

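Run:
```python
from h import *
p=eyes.read_camera("wrist")
for r,a,b in [(195,266,363.5),(260,268.5,361.5),(320,271,360),(395,273.5,358.5)]:
    A,B=at(p,(a,r),36),at(p,(b,r),36); print(r,np.round((A+B)/2,1),np.round(np.linalg.norm(A-B),1))
E_=p["extrinsics"]; s=readout.state(); print(s["eef_pos"],s["tcp_rot"])
print("tail",at(p,(316,400),36)," lip",at(p,(314,188),42.5), at(p,(243,188),42.5), at(p,(386,188),42.5))
# fingertips px -> tool y symmetric?
o,d=ray(p,(326.5,272)); print(o,d)
```

```text
195 [ 571.8 -198.6   36. ] 45.3
260 [ 540.  -196.5   36. ] 45.4
320 [ 507.6 -194.4   36. ] 45.5
395 [ 462.6 -191.5   36. ] 46.2
[ 523.72369431 -199.90795495   36.16572458] [ 3.14044079e+00 -2.38203095e-03 -6.36152785e-02]
tail [ 459.39851231 -191.28703572   36.        ]  lip [ 575.89512735 -198.74519467   42.5       ] [ 577.87983713 -167.31297172   42.5       ] [ 573.85829315 -230.64992816   42.5       ]
[ 597.66395544 -205.0124268   204.1213783 ] [-0.35873941  0.01865664 -0.93798298]
```

move_arm --plan '[[[0, 0, 0], [0.001, -0.004, 0.005], 1], [[0, 0, 0], [0.001, -0.004, 0.016], 1], [[0, 0, 0], [0.001, -0.004, 0.016], 1], [[0, 0, 0], [0.001, -0.004, 0.016], 1]]'

```text
t: 3.42
eef_pos: [524.3, -195.0, 18.2]
tcp_rot: [3.141, -0.0, -0.063]
ft_force: [-0.2, -0.2, 0.8]
opening: 1.004
grip_force: 0.0
```

```bash
cat >> h.py <<'E'
def avg(n=6):
    S=[]
    for _ in range(n): eyes.read_camera("top"); s=readout.state(); S.append(np.r_[s["eef_pos"],s["tcp_rot"]%(2*np.pi),s["ft_force"],s["moment"]*10,s["opening"]*95,s["grip_force"]])
    S=np.array(S); print("t",s["t"],"mean",np.round(S.mean(0),3).tolist(),"\nsd",np.round(S.std(0),2).tolist())
E
python3 -c "
from h import *
avg()"
```

```text
t 3.725 mean [524.328, -195.037, 18.217, 3.141, 6.283, 6.22, -0.094, 0.028, 0.097, 0.412, 0.3, 0.056, 95.048, 0.0] 
sd [0.02, 0.02, 0.02, 0.0, 0.0, 0.0, 0.36, 0.64, 0.51, 0.27, 0.17, 0.28, 0.24, 0.0]
```

move_arm --plan '[[[0, 0, 0], [0, 0, 0], -1], [[0, 0, 0], [0, 0, 0], -1], [[0, 0, 0], [0, 0, 0], -1], [[0, 0, 0], [0, 0, 0], -1], [[0, 0, 0], [0, 0, 0], -1]]'

```text
t: 4.35
eef_pos: [524.2, -195.0, 18.1]
tcp_rot: [3.142, 0.0, -0.063]
ft_force: [-0.2, 0.2, 0.8]
opening: 0.533
grip_force: 0.0
```

```bash
python3 -c "
from h import *
avg()"
```

```text
t 4.65 mean [524.223, -194.922, 18.085, 3.142, 1.047, 6.22, 0.221, 1.283, -0.189, 2.841, 0.387, -0.077, 45.839, 25.26] 
sd [0.01, 0.02, 0.01, 0.0, 2.34, 0.0, 0.57, 1.01, 0.27, 1.49, 0.19, 0.16, 0.31, 10.6]
```

Gripped at 46 mm. Now I'll draw the pack back gently.

move_arm --plan '[[[0, 0, 0], [-0.002, 0, 0], -1], [[0, 0, 0], [-0.005, 0, 0], -1], [[0, 0, 0], [-0.008, 0, 0], -1], [[0, 0, 0], [-0.01, 0, 0], -1], [[0, 0, 0], [-0.01, 0, 0], -1]]'

```text
t: 5.28
eef_pos: [513.8, -194.3, 18.1]
tcp_rot: [-3.141, 0.001, -0.063]
ft_force: [-1.5, -1.5, 0.1]
opening: 0.484
grip_force: 30.0
```

```bash
python3 -c "
from h import *
avg()"
```

```text
t 5.575 mean [513.903, -194.309, 18.06, 3.142, 0.001, 6.22, -2.499, -0.646, 1.34, -1.498, 4.256, -0.109, 45.887, 29.999] 
sd [0.06, 0.02, 0.01, 0.0, 0.0, 0.0, 0.46, 0.64, 0.68, 0.5, 0.4, 0.26, 0.17, 0.0]
```

move_arm --plan '[[[0, 0, 0], [-0.001, 0, 0], -1], [[0, 0, 0], [-0.002, 0, 0], -1], [[0, 0, 0], [-0.003, 0, 0], -1], [[0, 0, 0], [-0.003, 0, 0], -1]]'

```text
t: 6.08
eef_pos: [511.3, -194.2, 18.1]
tcp_rot: [3.141, -0.0, -0.063]
ft_force: [0.6, -0.0, -1.9]
opening: 0.479
grip_force: 30.0
```

```bash
python3 -c "
from h import *
avg(4)"
```

```text
t 6.275 mean [511.265, -194.174, 18.072, 3.142, 3.142, 6.22, 0.448, 0.674, -1.644, 0.453, -1.208, -0.501, 45.715, 29.998] 
sd [0.01, 0.01, 0.01, 0.0, 3.14, 0.0, 0.48, 0.18, 0.12, 0.32, 0.28, 0.08, 0.31, 0.0]
```

move_arm --plan '[[[0, 0, 0], [-0.001, 0, 0], -1], [[0, 0, 0], [-0.002, 0, 0], -1], [[0, 0, 0], [-0.002, 0, 0], -1]]'

```text
t: 6.65
eef_pos: [509.3, -194.1, 18.1]
tcp_rot: [3.141, -0.0, -0.063]
ft_force: [1.3, -0.3, -3.2]
opening: 0.483
grip_force: 30.0
```

```bash
python3 -c "
from h import *
avg(4)"
```

```text
t 6.85 mean [509.295, -194.08, 18.073, 3.141, 4.712, 6.22, 1.404, 0.092, -2.288, 0.109, -2.598, -0.379, 45.596, 29.999] 
sd [0.01, 0.01, 0.01, 0.0, 2.72, 0.0, 0.52, 0.29, 0.67, 0.23, 0.21, 0.25, 0.12, 0.0]
```

move_arm --plan '[[[0, 0, 0], [-0.001, 0, 0], -1], [[0, 0, 0], [-0.0015, 0, 0], -1], [[0, 0, 0], [-0.0015, 0, 0], -1]]'

```text
t: 7.22
eef_pos: [508.2, -194.1, 18.2]
tcp_rot: [3.141, -0.001, -0.063]
ft_force: [5.3, 0.1, -2.2]
opening: 0.486
grip_force: 30.0
```

```bash
python3 -c "
from h import *
avg(4)"
```

```text
t 7.425 mean [508.199, -194.057, 18.169, 3.141, 6.282, 6.22, 5.152, 0.697, -3.669, 1.292, -8.997, -1.092, 45.726, 30.0] 
sd [0.0, 0.01, 0.01, 0.0, 0.0, 0.0, 0.6, 0.25, 0.39, 0.14, 0.3, 0.13, 0.11, 0.0]
```

move_arm --plan '[[[0, 0, 0], [-0.001, 0, 0], -1], [[0, 0, 0], [-0.0015, 0, 0], -1], [[0, 0, 0], [-0.0015, 0, 0], -1]]'

```text
t: 7.8
eef_pos: [507.2, -194.1, 18.3]
tcp_rot: [3.141, -0.002, -0.063]
ft_force: [6.9, 2.2, -3.6]
opening: 0.48
grip_force: 30.0
```

```bash
python3 -c "
from h import *
avg(4)"
```

```text
t 8.0 mean [507.193, -194.055, 18.281, 3.141, 6.281, 6.22, 6.904, 1.272, -3.95, 2.555, -13.525, -1.155, 45.821, 30.002] 
sd [0.01, 0.01, 0.01, 0.0, 0.0, 0.0, 0.14, 0.26, 0.51, 0.28, 0.14, 0.07, 0.1, 0.0]
```

move_arm --plan '[[[0, 0, 0], [-0.001, 0, 0], -1], [[0, 0, 0], [-0.0015, 0, 0], -1], [[0, 0, 0], [-0.0015, 0, 0], -1]]'

```text
t: 8.38
eef_pos: [506.3, -194.1, 18.5]
tcp_rot: [3.141, -0.003, -0.063]
ft_force: [10.1, 2.2, -4.3]
opening: 0.479
grip_force: 30.0
```

```bash
python3 -c "
from h import *
avg(4)
p=eyes.read_camera('wrist'); cv2.imwrite('pics/w3.png',cv2.resize(p['img'][110:410,200:440,::-1],None,fx=2,fy=2))"
```

```text
t 8.575 mean [506.256, -194.064, 18.419, 3.141, 6.28, 6.22, 9.495, 1.403, -4.513, 3.927, -18.034, -1.784, 45.839, 30.005] 
sd [0.01, 0.01, 0.01, 0.0, 0.0, 0.0, 0.72, 0.24, 0.23, 0.17, 0.33, 0.2, 0.15, 0.0]
```

View pics/w3.png

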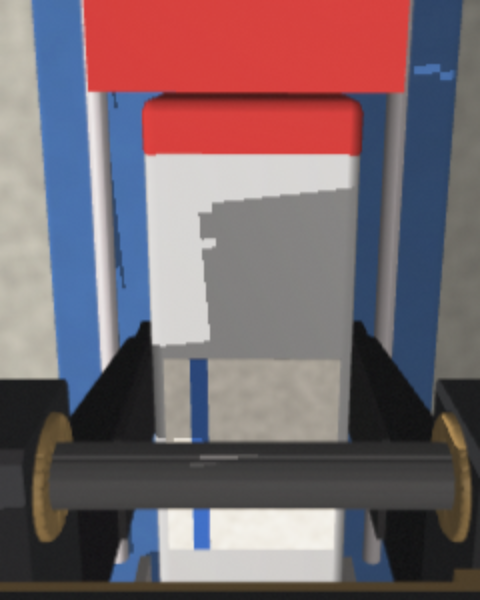

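The red nose has just emerged from under the lip (edge at crop row 93). The spring is felt at 9.5 N including friction. Now I'll start the tilt about the tail.

move_arm --plan '[[[0, 2, 0], [0, 0, -0.0025], -1], [[0, 4, 0], [-0.0001, 0, -0.0052], -1], [[0, 4, 0], [-0.0001, 0, -0.0052], -1], [[0, 4, 0], [-0.0001, 0, -0.0052], -1]]'

```text
t: 9.12
eef_pos: [506.0, -194.1, 23.6]
tcp_rot: [3.141, -0.073, -0.063]
ft_force: [9.6, 2.4, -6.5]
opening: 0.48
grip_force: 30.0
```

```bash
python3 -c "
from h import *
avg(4)"
```

```text
t 9.325 mean [506.036, -194.065, 23.521, 3.141, 6.21, 6.22, 9.918, 2.014, -6.461, 3.973, -19.038, -1.453, 45.581, 30.004] 
sd [0.01, 0.0, 0.01, 0.0, 0.0, 0.0, 0.2, 0.45, 0.21, 0.25, 0.12, 0.29, 0.05, 0.0]
```

move_arm --plan '[[[0, 2, 0], [0.0003, 0, -0.0025], -1], [[0, 4, 0], [0.0005, 0, -0.005], -1], [[0, 4, 0], [0.0005, 0, -0.005], -1], [[0, 4, 0], [0.0005, 0, -0.005], -1]]'

```text
t: 9.82
eef_pos: [505.9, -194.0, 28.6]
tcp_rot: [3.141, -0.142, -0.063]
ft_force: [8.9, 2.4, -7.0]
opening: 0.482
grip_force: 30.0
```

```bash
python3 -c "
from h import *
avg(4)"
```

```text
t 10.025 mean [505.903, -194.061, 28.534, 3.141, 6.141, 6.22, 9.051, 1.787, -6.427, 3.637, -17.009, -1.281, 45.69, 30.003] 
sd [0.01, 0.01, 0.01, 0.0, 0.0, 0.0, 0.58, 0.47, 0.42, 0.34, 0.26, 0.18, 0.06, 0.0]
```

move_arm --plan '[[[0, 2, 0], [0.0002, 0, -0.0025], -1], [[0, 4, 0], [0.0004, 0, -0.0049], -1], [[0, 6, 0], [0.0006, 0, -0.0073], -1], [[0, 8, 0], [0.0007, 0, -0.0097], -1], [[0, 8, 0], [0.0007, 0, -0.0097], -1]]'

```text
t: 10.65
eef_pos: [504.6, -194.0, 38.3]
tcp_rot: [3.141, -0.281, -0.063]
ft_force: [8.6, 0.4, -5.9]
opening: 0.481
grip_force: 30.0
```

```bash
python3 -c "
from h import *
avg(4)
p=eyes.read_camera('scene'); cv2.imwrite('pics/s3.png',cv2.resize(p['img'][180:300,150:310,::-1],None,fx=4,fy=4,interpolation=2))"
```

```text
t 10.85 mean [504.794, -194.015, 38.283, 3.141, 6.003, 6.22, 7.568, 0.744, -4.894, 1.294, -12.438, -0.366, 45.669, 29.998] 
sd [0.04, 0.02, 0.02, 0.0, 0.0, 0.0, 0.22, 0.4, 0.58, 0.19, 0.11, 0.03, 0.2, 0.0]
```

View pics/s3.png

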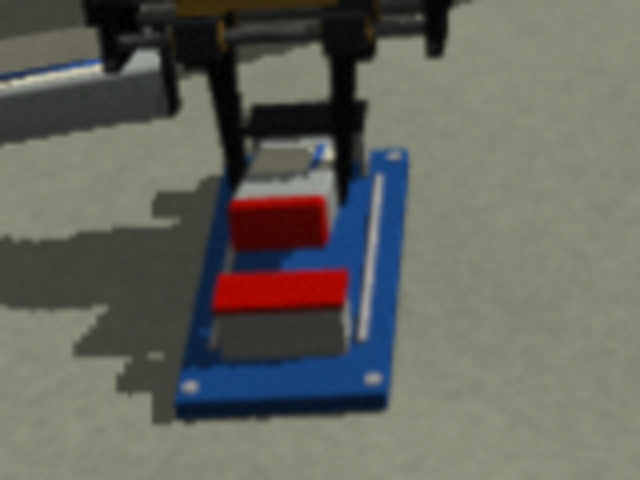

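The nose is tilted well clear of the lip (nose at crop 280,220, above the lip at 280,290). Now I'll go forward horizontally.

move_arm --plan '[[[0, 0, 0], [0.002, 0, 0.0005], -1], [[0, 0, 0], [0.0048, 0, 0.0013], -1], [[0, 0, 0], [0.0072, 0, 0.002], -1], [[0, 0, 0], [0.0096, 0, 0.0027], -1], [[0, 0, 0], [0.0096, 0, 0.0027], -1]]'

```text
t: 11.52
eef_pos: [514.1, -194.2, 38.0]
tcp_rot: [-3.142, -0.279, -0.063]
ft_force: [0.5, -0.0, -4.5]
opening: 0.484
grip_force: 30.0
```

```bash
python3 -c "
from h import *
avg(4)"
```

```text
t 11.725 mean [513.991, -194.257, 37.987, 3.142, 6.004, 6.22, 0.366, 0.185, -3.983, 0.49, 3.804, 0.061, 45.786, 29.997] 
sd [0.02, 0.01, 0.02, 0.0, 0.0, 0.0, 0.52, 0.74, 0.36, 0.33, 0.36, 0.16, 0.07, 0.0]
```

move_arm --plan '[[[0, 0, 0], [0.0028, 0, 0.0008], -1], [[0, 0, 0], [0.0055, 0, 0.0015], -1], [[0, 0, 0], [0.0083, 0, 0.0023], -1], [[0, 0, 0], [0.011, 0, 0.0031], -1], [[0, 0, 0], [0.011, 0, 0.0031], -1]]'

```text
t: 12.35
eef_pos: [525.8, -195.0, 38.1]
tcp_rot: [3.141, -0.279, -0.063]
ft_force: [0.4, -1.9, -3.2]
opening: 0.481
grip_force: 30.0
```

```bash
python3 -c "
from h import *
avg(4)
p=eyes.read_camera('wrist'); cv2.imwrite('pics/w4.png',p['img'][:,:,::-1])"
```

```text
t 12.55 mean [525.485, -195.005, 38.075, 3.142, 6.004, 6.22, 0.337, -0.239, -3.834, 0.47, 3.587, -0.019, 45.717, 29.997] 
sd [0.05, 0.01, 0.02, 0.0, 0.0, 0.0, 0.3, 0.43, 0.64, 0.34, 0.15, 0.27, 0.16, 0.0]
```

View pics/w4.png

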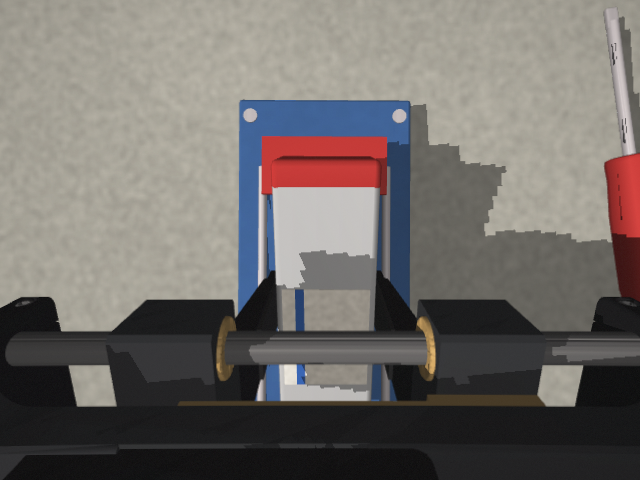

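The nose lies over the lip and the forces are free. Rising now.

move_arm --plan '[[[0, 0, 0], [0.0008, 0, -0.0029], -1], [[0, 0, 0], [0.0022, 0, -0.0077], -1], [[0, 0, 0], [0.0044, 0, -0.0154], -1], [[0, 0, 0], [0.0069, 0, -0.024], -1], [[0, 0, 0], [0.0096, 0, -0.0336], -1]]'

```text
t: 13.22
eef_pos: [525.5, -195.1, 73.9]
tcp_rot: [3.141, -0.279, -0.063]
ft_force: [-0.5, -0.6, -4.2]
opening: 0.482
grip_force: 30.0
```

```bash
python3 -c "
from h import *
avg(2)
p=eyes.read_camera('top')
d=eyes.cut_out(p,'pad')[0]; q=rect(d['mask']); W=np.array([at(p,c,8)[:2] for c in q]); print(d['score'],W.round(1).tolist(),W.mean(0),cv2.minAreaRect(W.astype(np.float32)))"
```

```text
t 13.325 mean [525.953, -195.303, 74.726, 3.141, 6.002, 6.221, 0.542, -0.579, -2.515, 0.247, 3.145, 0.17, 45.705, 29.997] 
sd [0.01, 0.0, 0.29, 0.0, 0.0, 0.0, 0.96, 0.08, 0.19, 0.07, 0.23, 0.02, 0.0, 0.0]
0.81 [[439.7, 204.6], [612.7, 156.1], [587.3, 68.1], [414.7, 117.1]] [513.61791696 136.45647846] ((513.7279663085938, 136.6038818359375), (91.63745880126953, 179.81536865234375), 74.13738250732422)
```

move_arm --plan '[[[0, 0, 0], [0.0165, 0, -0.0577], -1], [[0, -8, 0], [0.0165, 0, -0.0577], -1], [[0, -16, 0], [0.0165, 0, -0.0577], -1], [[0, -16, 0], [0.0165, 0, -0.0577], -1], [[0, -16, 0], [0.0165, 0, -0.0577], -1]]'

```text
t: 14.05
eef_pos: [524.9, -194.6, 132.3]
tcp_rot: [-3.14, -0.001, -0.062]
ft_force: [-0.8, -0.2, -4.3]
opening: 0.481
grip_force: 30.0
```

move_arm --plan '[[[0, 0, 3], [-0.003, -0.025, 0], -1], [[0, 0, 6], [-0.007, -0.07, 0], -1], [[0, 0, 9], [-0.011, -0.115, 0], -1], [[0, 0, 12], [-0.015, -0.16, 0], -1], [[0, 0, 12], [-0.019, -0.2, 0], -1]]'

```text
t: 14.68
eef_pos: [518.1, 7.2, 132.9]
tcp_rot: [-3.14, -0.001, -0.273]
ft_force: [1.4, 0.8, -4.4]
opening: 0.481
grip_force: 30.0
```

```bash
python3 -c "
from h import *
avg(2)"
```

```text
t 14.775 mean [517.607, 9.608, 132.871, 3.143, 3.141, 6.013, -0.969, 1.778, -4.367, 2.112, 1.139, -0.121, 45.739, 29.997] 
sd [0.2, 0.95, 0.03, 0.0, 3.14, 0.0, 1.19, 1.89, 0.51, 1.37, 0.39, 0.39, 0.01, 0.0]
```

move_arm --plan '[[[0, 0, 0], [-0.012, -0.037, 0.01], -1], [[0, 0, 0], [-0.025, -0.076, 0.03], -1], [[0, 0, 0], [-0.035, -0.11, 0.05], -1], [[0, 0, 0], [-0.04, -0.124, 0.07], -1], [[0, 0, 0], [-0.04, -0.124, 0.07], -1]]'

```text
t: 15.4
eef_pos: [512.7, 136.0, 61.9]
tcp_rot: [3.141, 0.002, -0.271]
ft_force: [0.2, -0.4, -3.9]
opening: 0.479
grip_force: 30.0
```

```bash
python3 -c "
from h import *
avg(6)
p=eyes.read_camera('wrist'); save(p,'w5.png')
q=eyes.read_camera('top'); a=q['img'][180:330,200:340,::-1]; cv2.imwrite('pics/t5.png',np.hstack([cv2.resize(a,(448,480),interpolation=2),p['img'][:,150:500,::-1]]))
g=((p['img'][...,1]>1.4*p['img'][...,0])&(p['img'][...,1]>1.4*p['img'][...,2])).astype(np.uint8)
h=cv2.approxPolyDP(cv2.convexHull(max(cv2.findContours(g,0,2)[0],key=cv2.contourArea)),5,True)[:,0]
for u in h: print(u, at(p,u,8).round(1))"
```

```text
t 15.7 mean [514.047, 135.143, 63.545, 3.142, 5.235, 6.01, -0.048, -0.142, -3.672, 0.414, 0.305, -0.057, 45.685, 29.997] 
sd [0.33, 0.14, 0.37, 0.0, 2.34, 0.0, 0.58, 0.66, 0.57, 0.2, 0.21, 0.16, 0.21, 0.0]
[251 116] [608.7 153.1   8. ]
[400 117] [584.7  69.2   8. ]
[391 282] [484.8  97.4   8. ]
[258 286] [505.8 183.2   8. ]
```

View pics/t5.png

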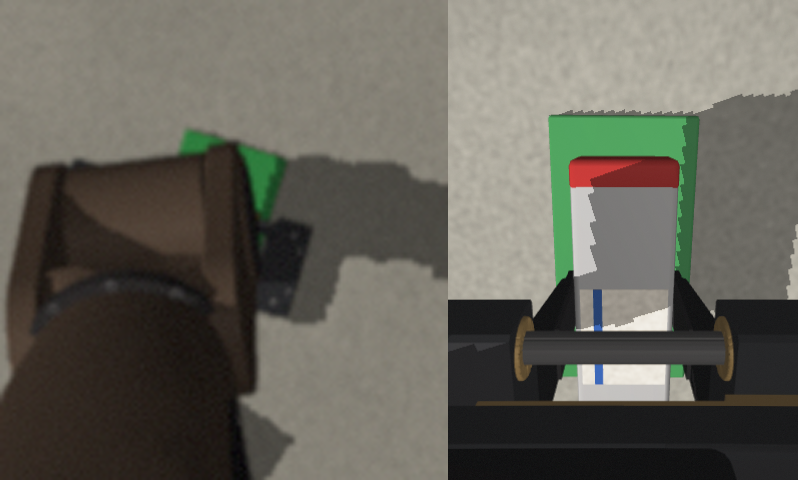

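move_arm --plan '[[[0, 0, 0], [-0.002, 0, 0.012], -1], [[0, 0, 0], [-0.002, 0, 0.027], -1], [[0, 0, 0], [-0.002, 0, 0.039], -1], [[0, 0, 0], [-0.002, 0, 0.045], -1], [[0, 0, 0], [-0.002, 0, 0.045], -1]]'

```text
t: 16.42
eef_pos: [511.7, 136.5, 17.4]
tcp_rot: [3.141, 0.001, -0.272]
ft_force: [-0.2, -0.3, -4.6]
opening: 0.481
grip_force: 30.0
```

```bash
python3 -c "
from h import *
avg(6)
p=eyes.read_camera('wrist'); save(p,'w6.png'); z=readout.state()['eef_pos'][2]+18
print('nose top',at(p,(325,157),z))"
```

```text
t 16.725 mean [512.123, 136.497, 18.264, 3.142, 5.236, 6.011, -0.015, 0.189, -4.006, 0.377, 0.162, -0.097, 45.896, 29.997] 
sd [0.08, 0.01, 0.2, 0.0, 2.34, 0.0, 0.75, 0.51, 0.49, 0.13, 0.19, 0.17, 0.16, 0.0]
nose top [576.17095013 117.9353386   36.35543239]
```

move_arm --plan '[[[0, 0, 0], [0, 0, 0.001], -1], [[0, 0, 0], [0, 0, 0.002], -1], [[0, 0, 0], [0, 0, 0.003], -1], [[0, 0, 0], [0, 0, 0.0037], -1], [[0, 0, 0], [0, 0, 0.0037], -1]]'

```text
t: 17.4
eef_pos: [511.9, 136.4, 14.3]
tcp_rot: [3.141, 0.0, -0.272]
ft_force: [0.1, 0.2, -1.8]
opening: 0.485
grip_force: 30.0
```

```bash
python3 -c "
from h import *
avg(4)"
```

```text
t 17.6 mean [511.924, 136.449, 14.367, 3.141, 1.571, 6.011, 0.008, -0.013, -2.795, 0.319, 1.251, 0.079, 45.828, 29.997] 
sd [0.02, 0.01, 0.0, 0.0, 2.72, 0.0, 0.25, 0.54, 0.3, 0.04, 0.27, 0.35, 0.12, 0.0]
```

move_arm --plan '[[[0, 0, 0], [0, 0, 0.0004], -1], [[0, 0, 0], [0, 0, 0.0006], -1], [[0, 0, 0], [0, 0, 0.0006], -1]]'

```text
t: 17.98
eef_pos: [512.0, 136.4, 14.1]
tcp_rot: [-3.142, -0.0, -0.272]
ft_force: [-0.6, -1.2, 6.5]
opening: 0.485
grip_force: 30.0
```

```bash
python3 -c "
from h import *
avg(3)"
```

```text
t 18.125 mean [512.008, 136.439, 14.067, 3.142, 6.283, 6.011, -1.201, -1.609, 6.002, -1.414, 5.684, 0.344, 45.729, 29.998] 
sd [0.01, 0.0, 0.01, 0.0, 0.0, 0.0, 0.26, 0.52, 0.61, 0.35, 0.34, 0.11, 0.11, 0.0]
```

Seated. Opening the fingers, then backing off.

move_arm --plan '[[[0, 0, 0], [0, 0, 0], -0.01], [[0, 0, 0], [0, 0, 0], 0.3], [[0, 0, 0], [0, 0, 0], 1], [[0, 0, 0], [0, 0, 0], 1], [[0, 0, 0], [0, 0, 0], 1]]'

```text
t: 18.75
eef_pos: [511.9, 136.5, 13.7]
tcp_rot: [3.142, -0.0, -0.272]
ft_force: [-0.8, 0.1, -1.0]
opening: 0.858
grip_force: 0.0
```

move_arm --plan '[[[0, 0, 0], [0, 0, -0.005], 1], [[0, 0, 0], [0, 0, -0.04], 1], [[0, 0, 0], [0, 0, -0.1], 1], [[0, 0, 0], [-0.04, 0, -0.15], 1], [[0, 0, 0], [-0.1, 0, -0.18], 1]]'

```text
t: 19.38
eef_pos: [420.6, 162.1, 193.3]
tcp_rot: [-3.14, -0.003, -0.273]
ft_force: [-0.6, 0.3, -0.7]
opening: 0.999
grip_force: 0.0
```

```bash
python3 -c "
from h import *
avg(3)
p=eyes.read_camera('scene')
q=eyes.read_camera('wrist'); cv2.imwrite('pics/f.png',np.hstack([cv2.resize(p['img'][150:350,290:490,::-1],(400,400)),cv2.resize(q['img'][:400,140:540,::-1],(400,400))]))
for o,z in [('pack',32),('pad',8)]:
  for d in eyes.cut_out(q,o)[:1]:
    W=np.array([at(q,c,z)[:2] for c in rect(d['mask'])]); print(o,d['score'],W.round(1).tolist(),W.mean(0))"
```

```text
t 19.525 mean [417.21, 162.756, 194.06, 3.143, 6.281, 6.012, -0.417, 0.241, 1.339, 0.575, -0.127, 0.101, 94.831, 0.0] 
sd [2.01, 0.22, 0.92, 0.0, 0.0, 0.0, 1.34, 0.5, 2.42, 0.25, 0.51, 0.14, 0.17, 0.0]
pack 0.81 [[580.6, 139.1], [568.7, 96.4], [439.9, 129.2], [453.2, 177.2]] [510.59547798 135.47917929]
pad 0.95 [[440.2, 209.9], [609.1, 153.5], [584.8, 69.2], [411.9, 112.1]] [511.51917057 136.17597478]
```

View pics/f.png

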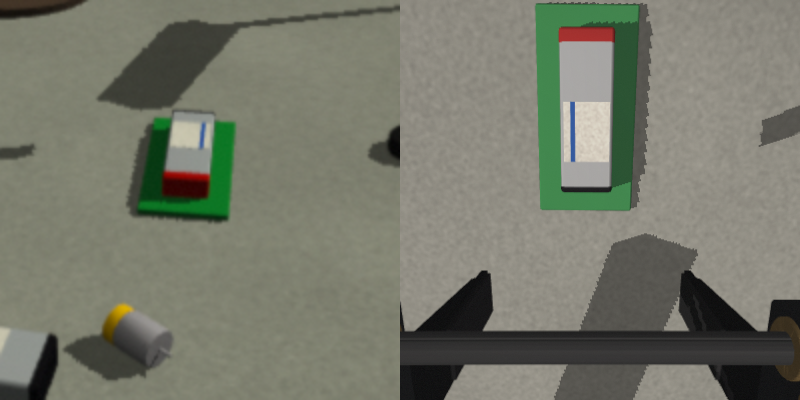

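The pack lies flat, centred and lengthwise on the pad (pack centre (510.6, 135.5), pad centre (511.5, 136.2)), and the arm is clear of it. Handing the job in.

```bash
python3 -c "
from h import *
print(env.job_done())"
```

```text
the job is handed in; nothing more can be done
None
```

The pack is out of the cradle and lies flat in the middle of the green pad, lengthwise and within about 1 mm of centre; the highest push against the contact was about 10 N, and the job was handed in at about 20 s.

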